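# Point out the snack and the drink, then call the carer

### The job

A resident has chosen her snack: show the carer what to bring. Point at the smallest of the three white bowls, then at the drink carton that stands on the black rubber coaster, each time holding the fingertips still about 3 cm above the middle of its top for two seconds; then press the round call button right down, let it come up again and move clear. Do not touch the bowls, cartons or other loose tableware, and do not dip the fingertips low over the other bowls or the other carton, which would point at the wrong thing.

Things in the scene. Friction and masses are not known exactly. Their poses are not given: they have to be found in the camera images.
- cup_small: one of three plain white dessert bowls of the same kind, open at the top; this is the SMALLEST, the one to point at: 60 mm across the rim, 46 mm tall. Origin at the centre of its underside, z up. Loose, must not be touched
- cup_small_rim (a point): centre of the mouth of the smallest bowl, at rim height (46 mm above the table)
- cup_medium: one of three plain white dessert bowls of the same kind, open at the top; this is the middle-sized one: 82 mm across the rim, 60 mm tall. Origin at the centre of its underside, z up. Loose, must not be touched
- cup_medium_rim (a point): centre of the mouth of the middle bowl, at rim height (60 mm above the table)
- cup_large: one of three plain white dessert bowls of the same kind, open at the top; this is the largest: 104 mm across the rim, 74 mm tall. Origin at the centre of its underside, z up. Loose, must not be touched
- cup_large_rim (a point): centre of the mouth of the largest bowl, at rim height (74 mm above the table)
- coaster: square black rubber coaster, 95 x 95 x 5 mm, fixed to the table, with a drink carton standing on it. Origin at the centre of its underside
- carton_on_coaster: the drink carton that stands on the black rubber coaster, the one to point at: upright paper brick 60 x 40 mm, 100 mm tall, with a white screw cap (18 mm across, 10 mm high) off-centre on its top. Origin at the centre of its underside, z up. Loose, must not be touched
- carton_on_coaster_top (a point): centre of the flat top of the carton on the coaster (105 mm above the table; its cap rises 10 mm more)
- carton_bare: an identical drink carton standing on the bare table: not the one. Origin at the centre of its underside. Loose, must not be touched
- carton_bare_top (a point): centre of the flat top of the carton without a coaster (100 mm above the table; its cap rises 10 mm more)
- call (a joint): travel of the call button's cap in m: 0 up, 0.006 fully down. A spring brings it back up; 4 N press it fully down
- call_top (a point): centre of the top of the call button's cap: a round white cap 36 mm across on a grey housing fixed to the table; it is pressed straight down. About 22 mm above the table when up
- mug: white mug, 76 mm across, 92 mm tall, bystander. Origin at the centre of its underside
- jar: lidded glass jar, 72 mm across, 100 mm tall, bystander. Origin at the centre of its underside
- spoon: steel spoon about 190 mm long and 20 mm high, lying crosswise on the far side of the bowls, bystander. Origin at its underside near the middle of its length
Things that resemble listed ones, but are neither listed nor needed, are in the scene too. Leave any brown look-alike of the part that bears call alone. Leave any red look-alike of the carton_on_coaster alone.

How it is judged:
By the outcome, as a careful person would: the job done as asked, in the order asked, and still so for the second after the job is handed in, with the robot touching nothing.
It also fails if it takes over 61 s, if anything falls off the work surface, if the arm or the gripper's body presses on something with over 40 N, if the wrist force passes 120 N, or if a joint passes its speed limit or range.

### The arm

A 6-joint arm with a two-finger parallel gripper is mounted at the origin on the work surface. World frame = base frame: x ahead of the robot, y to its left, z up, the work surface at z = 0. Lengths are in m, angles in rad, forces in N, time in s.
With the tool pointing down it reaches from about 0.275 to 0.825 m from the base axis. Payload 4.9 kg.
Tool frame: the origin (TCP) lies at the very end of the fingers, on their centre line; the grasp point (between the pads) lies 19 mm behind it; x points along the fingers, y is the direction in which the jaws open and shut, and the axes are right-handed (so a half turn about x gives the same grasp; the last joint's range is limited). The gripper opens to 85 mm and grips with 20 to 120 N. Pads are 22 mm wide; open, the fingers measure 114 mm over their backs; the gripper's body (76 mm by 85 mm) begins 54 mm behind the grasp point. The pads swing forward as they close: fully open they stand 13 mm farther back than shut.
Start: joints at [1.043, 0.326, -0.193, 1.052, 0, 1.437], TCP at [0.211, 0.508, 0.231] pointing down, gripper open.
Joint ranges: [-2.65, 2.65], [-0.97, 1.79], [-1.3, 1.35], [-1.93, 2.1], [-1.47, 1.37], [-3.14, 3.14]. Speed limits (rad/s): [2.57, 2.57, 3.14, 3.14, 3.14, 3.14].

### API

Orientations are given as a unit quaternion [x, y, z, w].
In Python, from cell import state, get_image, camera_info, sign_off gives the robot as it stands.
- The arm moves only by the shell command python3 -m jog 'ROWS' [OPENING] [FORCE]. ROWS is text: rows parted by semicolons, each of 6 numbers parted by spaces: the shift along the tool's x, y, z in mm, then the turn, a rotation vector about the tool's x, y, z in degrees. A call has 1 to 20 rows; each row shifts and turns the commanded pose from where the row before left it, along the tool's axes as they then stand; what a row does not reach is not made up. A row lasts 1/12 s, in which the tool goes at most 41.7 mm and 7.16 degrees, less where a joint would pass 70% of its speed; a pose out of reach is approached as far as the arm can. A call is refused whole if a number of a shift passes 41.7 or a number of a turn 7.16, either way. A call with a gripper value outside its range is refused whole. OPENING is the gripper command: -1 is shut, 1 is fully open, values between are in proportion, set as the call begins (- or left out, the last holds). The fingers move at their own pace and stop on an object; FORCE is the grip in N (left out, the last holds). Time passes only in rows, so rows that do not move let the fingers close. It gives the time, the measured TCP pose, the force and the opening at its end, in the units of the state.
- state(): the state, without advancing time (a new reading comes with each control period).
- get_image(name): name is "side" or "top"; returns (picture, depth): 400x640x3 uint8, red, green, blue; 400x640 float32, m along the optical axis (not along the pixel's ray), 0 where there is no reading.
- camera_info(name): a dict with "vfov" (degrees; the focal length in pixels is half the picture's height over the tangent of half this angle, whatever the lens; pixels are square), "cx", "cy" (the principal point, pixels), "camera_from_world" (4x4, takes a point from world to camera coordinates). Camera axes: x right, y down, z forward; pixel columns grow to the right and rows downward; lengths in m; the calibration is good to about 2 mm. A picture is of the moment at which its call begins. camera_info takes no time and is no camera call.
- sign_off(): hands the job in, once; it reports no verdict.
The state is a dict: "t": time; "joint_pos": joint angles; "dq": joint speeds; "effort": joint torques, N m; "position": TCP position; "ee_rot": TCP orientation; "wrist_force": force on the tool from outside, world axes, zero at the start; "ft_torque": the same for the moment, N m; "opening": finger opening in m.
Only numpy, scipy, OpenCV 4.12 (cv2) and the standard library are available. Lean on these libraries where they do the work, as an engineer would, in place of code of your own. Each camera call takes 0.05 s, during which the arm holds its last target. There are 200 camera calls.

## Working session

There is one attempt and no reset: what is moved stays moved. The work goes in short steps, Python scripts to look and compute and a shell command to move; the robot and the scene stay as the last step left them, time stands still between calls to the robot, and variables do not carry over. Pictures are saved under pics/ and viewed, about 8 in all and at most 12, crops included, and the job is handed in when it is done.

```bash
mkdir -p pics; cat > h.py <<'E'
import numpy as np,cv2
from cell import state,get_image,camera_info
def snap(n,tag):
    im,d=get_image(n); np.savez(f'{tag}.npz',im=im,d=d); cv2.imwrite(f'pics/{tag}.png',im[:,:,::-1]); return im,d
def pts(n,d):
    c=camera_info(n); f=200/np.tan(np.radians(c['vfov']/2)); v,u=np.mgrid[:400,:640]
    p=np.stack([(u-c['cx'])/f*d,(v-c['cy'])/f*d,d,np.ones_like(d)],-1)
    return (p@np.linalg.inv(np.array(c['camera_from_world'])).T)[...,:3]
E
python3 - <<'E'
from h import *
s=state(); print(s)
for n in('top','side'):
    snap(n,n+'0'); print(n,camera_info(n))
E
```

```text
{'t': 0.0, 'joint_pos': array([ 1.04280082e+00,  3.26914514e-01, -1.93558467e-01,  1.05203690e+00,
        4.07671710e-06,  1.43661427e+00]), 'dq': array([-0.00093495,  0.00059786,  0.00055764,  0.000881  , -0.00053778,
       -0.00022036]), 'effort': array([-1.87549209e-03, -4.43398297e+01,  2.62438917e+01,  1.55202410e-02,
       -3.07289765e-04,  2.67422837e-05]), 'position': array([0.21072597, 0.50740139, 0.2305275 ]), 'ee_rot': array([ 0.13776358,  0.693641  , -0.1389085 ,  0.69324439]), 'wrist_force': array([ 0.07075813, -0.43326485, -0.30044609]), 'ft_torque': array([-0.00713875,  0.00039517,  0.05866751]), 'opening': 0.08516299714959837}
top {'vfov': 50.50722003236372, 'cx': 315.62878394257694, 'cy': 199.4850414206094, 'camera_from_world': array([[ 0.00447638, -0.99993433, -0.01054944,  0.01158188],
       [-0.99163735, -0.00307807, -0.12901894,  0.54320228],
       [ 0.12897799,  0.01103876, -0.99158601,  1.16254941],
       [ 0.        ,  0.        ,  0.        ,  1.        ]])}
side {'vfov': 46.5757482013112, 'cx': 319.13189553259605, 'cy': 194.39799537192184, 'camera_from_world': array([[ 0.99972475, -0.02287987,  0.00519072, -0.53346196],
       [-0.01173222, -0.67913635, -0.73391837,  0.0646355 ],
       [ 0.02031716,  0.73365546, -0.67921784,  1.21677526],
       [ 0.        ,  0.        ,  0.        ,  1.        ]])}
```

View pics/top0.png

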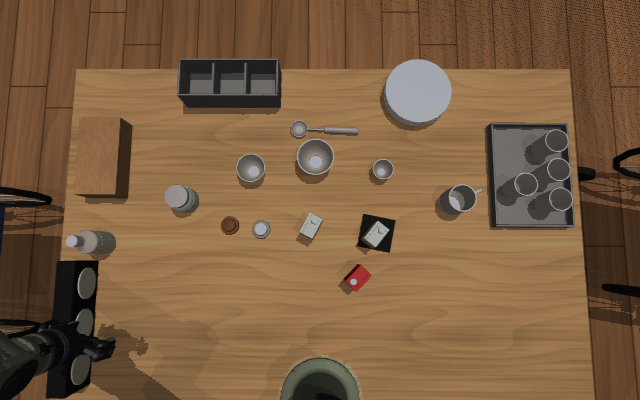

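View pics/side0.png

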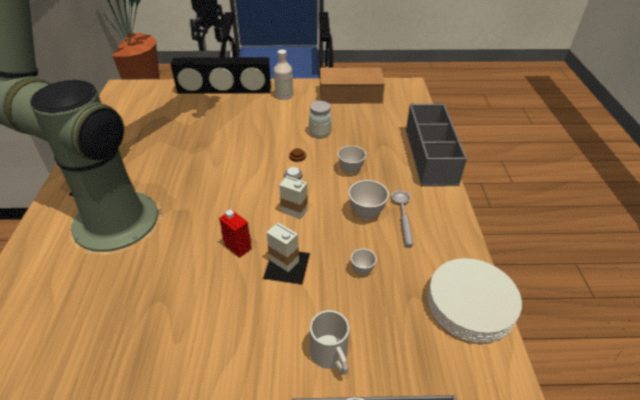

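Top view: there are three bowls, medium (251,168), large (315,157) and small (382,170). The cartons are bare (311,226), on the black coaster (376,233) and a red look-alike (357,278). The call button is white (261,229), with a brown look-alike at (230,225). The side view agrees. I choose the bowl at (382,170), the carton at (376,233) and the button at (261,229). Next I measure them and check with a close crop.

```bash
python3 - <<'E'
from h import *
def ray(n,u,v,z):
    c=camera_info(n); f=200/np.tan(np.radians(c['vfov']/2)); M=np.linalg.inv(np.array(c['camera_from_world']))
    d=M[:3,:3]@[(u-c['cx'])/f,(v-c['cy'])/f,1]; o=M[:3,3]; return (o+d*(z-o[2])/d[2])[:2]
for n,S in(('top',{'small':(382,170,46,20),'med':(251,168,60,24),'large':(315,157,74,28),'cartC':(376,233,105,22),'cartB':(311,226,100,20),'red':(357,278,100,20),'btn':(261,229,22,14),'brown':(230,225,22,12),'mug':(458,200,92,20),'jar':(180,197,100,20)}),
          ('side',{'small':(363,262,46,20),'med':(351,160,60,22),'large':(368,200,74,28),'cartC':(283,238,105,22),'cartB':(293,188,100,18),'btn':(293,173,22,9)})):
    z=np.load(n+'0.npz'); P=pts(n,z['d']); 
    for k,(u,v,h,r) in S.items():
        m=np.zeros((400,640),np.uint8); cv2.circle(m,(u,v),r,1,-1)
        hi=.0035*2+.001
        zz=P[...,2]; sel=(m>0)&(abs(zz-h/1000)<hi)&(z['d']>0)
        if sel.sum()<5: print(n,k,'few',np.percentile(zz[m>0],[5,50,98]));continue
        q=P[sel][:,:2].astype(np.float32)
        c,w,a=cv2.minAreaRect(q)
        print(n,k,sel.sum(),'rect ctr',np.round(c,4),np.round(w,3),round(a),'mean',q.mean(0).round(4),'zmed',np.median(zz[sel]).round(4),'zmax',zz[(m>0)].max().round(3))
a=cv2.imread('pics/top0.png')[140:260,210:410]; a=cv2.resize(a,None,fx=3,fy=3,interpolation=3)
b=cv2.imread('pics/side0.png')[140:290,220:420]; b=cv2.resize(b,(600,450))[:230*1]
cv2.imwrite('pics/crop.png',np.vstack([a,b]))
E
```

```text
top small 95 rect ctr [ 0.6307 -0.1759] [0.056 0.057] 1 mean [ 0.634  -0.1783] zmed 0.0451 zmax 1.223
top med 129 rect ctr [0.6298 0.1976] [0.08  0.078] 88 mean [0.635  0.2012] zmed 0.0592 zmax 1.223
top large 206 rect ctr [0.6585 0.0155] [0.1 0.1] 90 mean [0.6649 0.0159] zmed 0.073 zmax 1.223
top cartC 327 rect ctr [ 0.4446 -0.1467] [0.04 0.06] 52 mean [ 0.4434 -0.1452] zmed 0.1052 zmax 1.223
top cartB 311 rect ctr [0.4664 0.0268] [0.04 0.06] 62 mean [0.4647 0.0278] zmed 0.1002 zmax 1.223
top red 338 rect ctr [ 0.3292 -0.0982] [0.04  0.059] 46 mean [ 0.3302 -0.0989] zmed 0.0999 zmax 1.223
top btn 152 rect ctr [0.4625 0.169 ] [0.048 0.044] 64 mean [0.4609 0.1697] zmed 0.0206 zmax 0.026
top brown 141 rect ctr [0.4727 0.262 ] [0.044 0.044] 64 mean [0.4719 0.2606] zmed 0.0208 zmax 1.223
top mug 172 rect ctr [ 0.5422 -0.3796] [0.075 0.074] 57 mean [ 0.5426 -0.3806] zmed 0.0905 zmax 1.223
top jar 435 rect ctr [0.5434 0.3885] [0.061 0.061] 71 mean [0.5432 0.3882] zmed 0.0998 zmax 1.223
side small 155 rect ctr [ 0.6315 -0.1788] [0.059 0.058] 90 mean [ 0.632 -0.177] zmed 0.0423 zmax 0.877
side med 126 rect ctr [0.6305 0.1933] [0.083 0.078] 85 mean [0.6312 0.1948] zmed 0.0558 zmax 0.877
side large 236 rect ctr [0.6596 0.0118] [0.103 0.103] 42 mean [0.6607 0.0147] zmed 0.0699 zmax 0.877
side cartC 369 rect ctr [ 0.4463 -0.1512] [0.042 0.061] 53 mean [ 0.446  -0.1536] zmed 0.1028 zmax 0.877
side cartB 264 rect ctr [0.4673 0.0226] [0.042 0.061] 60 mean [0.4673 0.019 ] zmed 0.0976 zmax 0.877
side btn 91 rect ctr [0.4627 0.1661] [0.035 0.034] 53 mean [0.4628 0.1649] zmed 0.0191 zmax 0.11
```

View pics/crop.png

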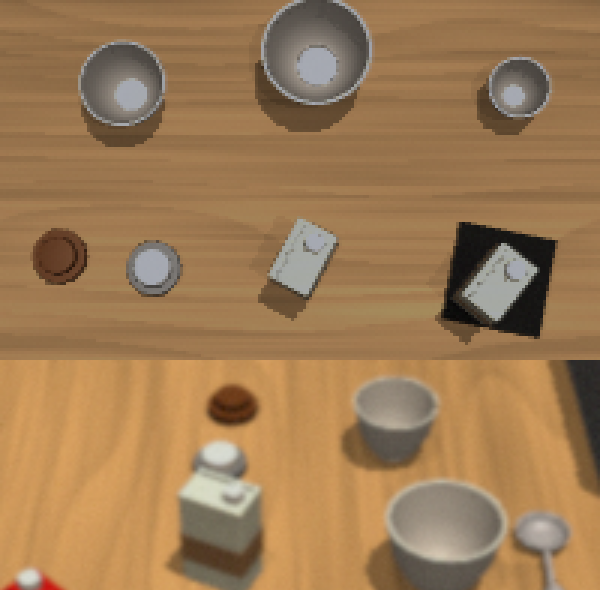

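The crop confirms the choices: smallest bowl, the carton on the black square, and the white button cap (not the brown one). Targets are bowl (0.631, -0.177), carton (0.4455, -0.149) and button (0.4626, 0.1675). Now I shut the gripper and travel high.

```bash
cat > go.py <<'E'
import sys
from h import *
from scipy.spatial.transform import Rotation as R
s=state(); t=np.array(eval(sys.argv[1])); M=R.from_quat(s['ee_rot']).as_matrix()
print('t',s['t'],'pos',s['position'].round(4),'axis',M[:,0].round(3),'shift mm',((t-s['position'])@M*1000).round(1),'open',round(s['opening'],4),'F',s['wrist_force'].round(2))
E
python3 -m jog '0 -5 7 0 0 0;0 -10 14 0 0 0;0 -16 22 0 0 0;0 -16 22 0 0 0;0 -16 22 0 0 0;0 -16 22 0 0 0;0 -16 22 0 0 0;0 -16 22 0 0 0;0 -16 22 0 0 0;0 -16 22 0 0 0;0 -16 22 0 0 0;0 -16 22 0 0 0;0 -16 22 0 0 0;0 -16 22 0 0 0;0 -16 22 0 0 0;0 -16 22 0 0 0;0 -16 22 0 0 0;0 -16 22 0 0 0;0 -10 14 0 0 0;0 -5 7 0 0 0' -1
python3 go.py '[.631,-.177,.15]'
```

```text
t: 1.77
position: [0.4659, 0.0903, 0.2311]
ee_rot: [0.139, 0.693, -0.14, 0.693]
wrist_force: [0.8, -0.1, 0.2]
opening: -0.0001
t 1.7667 pos [0.4659 0.0903 0.2311] axis [ 0.    -0.001 -1.   ] shift mm [  81.3 -182.7  255.5] open -0.0001 F [ 0.8  -0.09  0.18]
```

```bash
python3 -m jog '0 -6 8 0 0 0;0 -12 17 0 0 0;0 -15 21 0 0 0;0 -15 21 0 0 0;0 -15 21 0 0 0;0 -15 21 0 0 0;0 -15 21 0 0 0;0 -15 21 0 0 0;0 -15 21 0 0 0;0 -15 21 0 0 0;0 -15 21 0 0 0;0 -15 21 0 0 0;0 -10 14 0 0 0;0 -5 7 0 0 0;10 0 0 0 0 0;20 0 0 0 0 0;20 0 0 0 0 0;20 0 0 0 0 0;10 0 0 0 0 0;0 0 0 0 0 0'
python3 go.py '[.631,-.177,.076]'
python3 - <<'E'
from h import *
a=snap('top','t1')[0]; b=snap('side','s1')[0]
a=cv2.resize(a[120:270,280:480],(600,300*3//2))[:290]; b=cv2.resize(b[130:320,250:450],(600,570))[150:450]
cv2.imwrite('pics/c1.png',np.vstack([a,b])[:,:,::-1])
E
```

```text
t: 3.43
position: [0.6288, -0.1725, 0.1481]
ee_rot: [0.138, 0.696, -0.137, 0.691]
wrist_force: [-1.0, 0.2, -0.3]
opening: -0.0001
t 3.4333 pos [ 0.6288 -0.1725  0.1481] axis [-0.006  0.003 -1.   ] shift mm [72.  -3.4  4.2] open -0.0001 F [-0.98  0.18 -0.28]
```

View pics/c1.png

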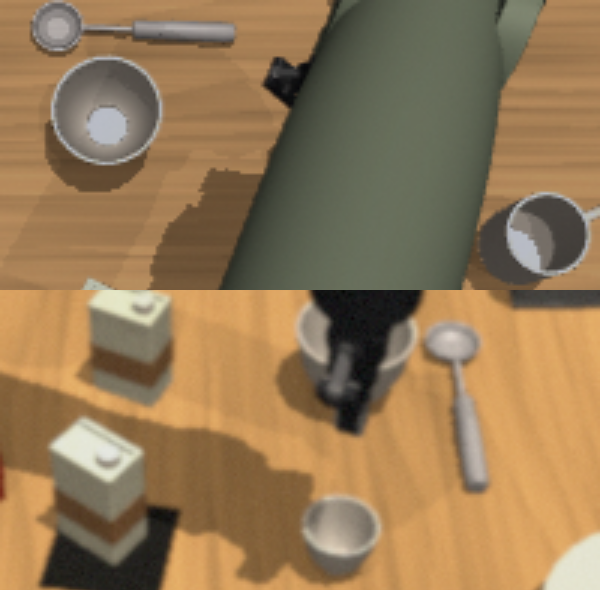

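The fingertips are above the smallest bowl in the side view, and the arm hides it from the top. Now I descend to 3 cm above the rim and hold.

```bash
python3 -m jog '8 -1 1 0 0 0;14 -1 1 0 0 0;15 -1 1 0 0 0;15 0 1 0 0 0;12 0 0 0 0 0;7 0 0 0 0 0;0 0 0 0 0 0;0 0 0 0 0 0;0 0 0 0 0 0'
python3 go.py '[.631,-.177,.076]'
```

```text
t: 4.28
position: [0.6346, -0.1792, 0.0813]
ee_rot: [0.138, 0.693, -0.138, 0.694]
wrist_force: [1.0, -0.2, -0.6]
opening: 0.0002
t 4.2833 pos [ 0.6346 -0.1792  0.0813] axis [ 0.001 -0.001 -1.   ] shift mm [ 5.2  0.6 -4.1] open 0.0002 F [ 1.01 -0.2  -0.6 ]
```

```bash
python3 -m jog '5 0 -4 0 0 0;0 0 0 0 0 0;0 0 0 0 0 0;0 0 0 0 0 0;0 0 0 0 0 0;0 0 0 0 0 0'
python3 go.py '[.631,-.177,.076]'
python3 - <<'E'
from h import *
b=snap('side','s2')[0]
cv2.imwrite('pics/c2.png',cv2.resize(b[190:310,280:440],(640,480),interpolation=2)[:,:,::-1])
E
```

```text
t: 4.78
position: [0.6303, -0.1774, 0.0755]
ee_rot: [0.138, 0.693, -0.138, 0.694]
wrist_force: [0.4, -0.9, -0.5]
opening: -0.0
t 4.7833 pos [ 0.6303 -0.1774  0.0755] axis [ 0. -0. -1.] shift mm [-0.5  0.7  0.4] open -0.0 F [ 0.36 -0.88 -0.46]
```

View pics/c2.png

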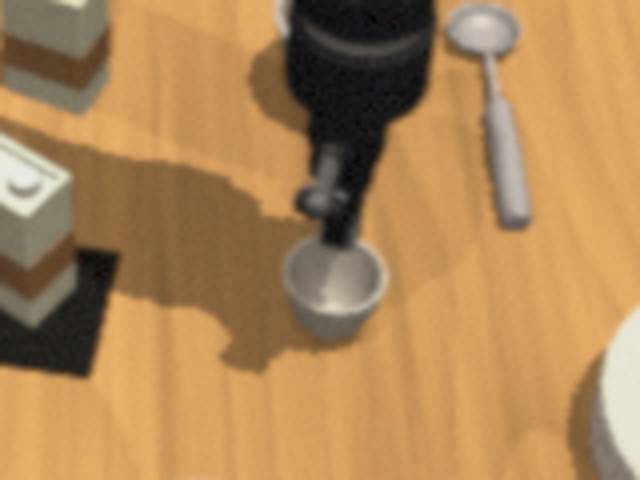

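The fingertips are centred above the small bowl, with tips at about crop pixel (340,240) and the bowl mouth at (335,275). I hold here for about 2.5 s.

```bash
Z='0 0 0 0 0 0'; python3 -m jog '0 0 0 0 0 0;0 0 0 0 0 0;0 0 0 0 0 0;0 0 0 0 0 0;0 0 0 0 0 0;0 0 0 0 0 0;0 0 0 0 0 0;0 0 0 0 0 0;0 0 0 0 0 0;0 0 0 0 0 0;0 0 0 0 0 0;0 0 0 0 0 0;0 0 0 0 0 0;0 0 0 0 0 0;0 0 0 0 0 0;0 0 0 0 0 0;0 0 0 0 0 0;0 0 0 0 0 0;0 0 0 0 0 0;0 0 0 0 0 0'
python3 -m jog '0 0 0 0 0 0;0 0 0 0 0 0;0 0 0 0 0 0;0 0 0 0 0 0;0 0 0 0 0 0;0 0 0 0 0 0;0 0 0 0 0 0;0 0 0 0 0 0;0 0 0 0 0 0;0 0 0 0 0 0'
python3 go.py '[.4455,-.149,.215]'
```

```text
t: 6.5
position: [0.6301, -0.1773, 0.0753]
ee_rot: [0.138, 0.693, -0.138, 0.693]
wrist_force: [-0.4, 0.0, 0.2]
opening: -0.0002
t: 7.33
position: [0.6302, -0.1774, 0.0753]
ee_rot: [0.138, 0.693, -0.138, 0.693]
wrist_force: [0.1, -0.3, -0.5]
opening: -0.0001
t 7.3333 pos [ 0.6302 -0.1774  0.0753] axis [-0. -0. -1.] shift mm [-139.7  -44.7 -181.4] open -0.0001 F [ 0.08 -0.27 -0.45]
```

```bash
python3 -m jog '-10 0 0 0 0 0;-20 0 0 0 0 0;-25 0 0 0 0 0;-25 0 0 0 0 0;-25 0 0 0 0 0;-20 0 0 0 0 0;-15 -2 -6 0 0 0;0 -4 -15 0 0 0;0 -5 -20 0 0 0;0 -5 -20 0 0 0;0 -5 -20 0 0 0;0 -5 -20 0 0 0;0 -5 -20 0 0 0;0 -5 -20 0 0 0;0 -4 -18 0 0 0;0 -3 -12 0 0 0;0 -2 -8 0 0 0;0 0 -2 0 0 0;0 0 0 0 0 0;0 0 0 0 0 0'
python3 go.py '[.4455,-.149,.135]'
```

```text
t: 9.0
position: [0.4464, -0.1497, 0.2156]
ee_rot: [0.138, 0.693, -0.138, 0.694]
wrist_force: [0.7, 0.0, 0.1]
opening: 0.0
t 9.0 pos [ 0.4464 -0.1497  0.2156] axis [ 0.001 -0.    -1.   ] shift mm [80.6  0.3 -1.2] open 0.0 F [0.71 0.03 0.08]
```

```bash
python3 -m jog '8 0 0 0 0 0;14 0 0 0 0 0;15 0 0 0 0 0;15 0 0 0 0 0;14 0 0 0 0 0;10 0 -1 0 0 0;4 0 0 0 0 0;0 0 0 0 0 0;0 0 0 0 0 0;0 0 0 0 0 0;0 0 0 0 0 0'
python3 go.py '[.4455,-.149,.135]'
python3 - <<'E'
from h import *
b=snap('side','s3')[0]
cv2.imwrite('pics/c3.png',cv2.resize(b[170:290,220:380],(640,480),interpolation=2)[:,:,::-1])
E
```

```text
t: 9.92
position: [0.4455, -0.1494, 0.1359]
ee_rot: [0.138, 0.693, -0.138, 0.694]
wrist_force: [-1.0, -0.5, 0.0]
opening: -0.0
t 9.9167 pos [ 0.4455 -0.1494  0.1359] axis [ 0.001 -0.001 -1.   ] shift mm [ 0.9  0.3 -0.1] open -0.0 F [-0.96 -0.48  0.03]
```

View pics/c3.png

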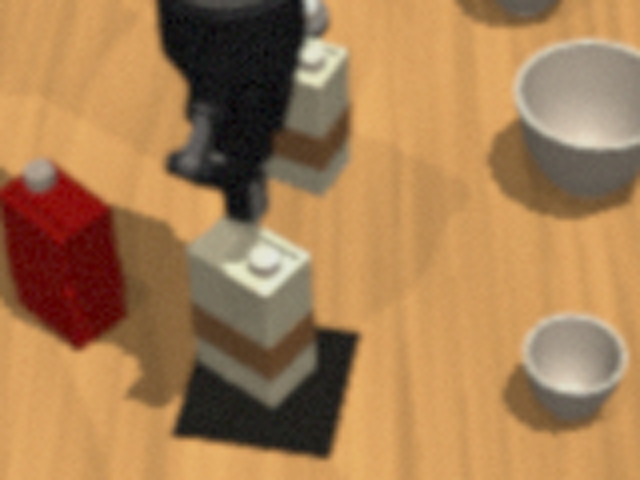

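The fingertips (245,215) stand above the top of the carton on the coaster (250,255). The 40 px offset matches about 3 cm. I hold.

```bash
python3 -m jog '0 0 0 0 0 0;0 0 0 0 0 0;0 0 0 0 0 0;0 0 0 0 0 0;0 0 0 0 0 0;0 0 0 0 0 0;0 0 0 0 0 0;0 0 0 0 0 0;0 0 0 0 0 0;0 0 0 0 0 0;0 0 0 0 0 0;0 0 0 0 0 0;0 0 0 0 0 0;0 0 0 0 0 0;0 0 0 0 0 0;0 0 0 0 0 0;0 0 0 0 0 0;0 0 0 0 0 0;0 0 0 0 0 0;0 0 0 0 0 0'
python3 -m jog '0 0 0 0 0 0;0 0 0 0 0 0;0 0 0 0 0 0;0 0 0 0 0 0;0 0 0 0 0 0;0 0 0 0 0 0;0 0 0 0 0 0;0 0 0 0 0 0;0 0 0 0 0 0;0 0 0 0 0 0;0 0 0 0 0 0;0 0 0 0 0 0'
python3 -m jog '-10 0 0 0 0 0;-20 0 0 0 0 0;-25 0 0 0 0 0;-25 0 0 0 0 0;-15 0 0 0 0 0;-5 0 0 0 0 0;0 0 0 0 0 0'
python3 go.py '[.4626,.1675,.06]'
```

```text
t: 11.63
position: [0.4448, -0.1491, 0.1353]
ee_rot: [0.138, 0.693, -0.138, 0.693]
wrist_force: [0.3, -0.7, 0.3]
opening: -0.0003
t: 12.63
position: [0.4448, -0.1491, 0.1353]
ee_rot: [0.138, 0.693, -0.138, 0.693]
wrist_force: [-0.6, 0.5, 0.9]
opening: -0.0001
t: 13.22
position: [0.4456, -0.1495, 0.2364]
ee_rot: [0.138, 0.693, -0.139, 0.694]
wrist_force: [-0.1, 0.4, 1.0]
opening: 0.0002
t 13.2167 pos [ 0.4456 -0.1495  0.2364] axis [ 0.002 -0.001 -1.   ] shift mm [ 176.   299.3 -106.4] open 0.0002 F [-0.1   0.43  0.99]
```

```bash
python3 -m jog '0 7 -2 0 0 0;0 14 -5 0 0 0;0 20 -7 0 0 0;0 20 -7 0 0 0;0 20 -7 0 0 0;0 20 -7 0 0 0;0 20 -7 0 0 0;0 20 -7 0 0 0;0 20 -7 0 0 0;0 20 -7 0 0 0;0 20 -7 0 0 0;0 20 -7 0 0 0;0 20 -7 0 0 0;0 20 -7 0 0 0;0 18 -8 0 0 0;0 12 -5 0 0 0;0 6 -2 0 0 0;0 2 -1 0 0 0;0 0 0 0 0 0'
python3 -m jog '10 0 0 0 0 0;20 0 0 0 0 0;25 0 0 0 0 0;25 0 0 0 0 0;25 0 0 0 0 0;25 0 0 0 0 0;20 0 0 0 0 0;15 0 0 0 0 0;10 0 0 0 0 0;0 0 0 0 0 0;0 0 0 0 0 0;0 0 0 0 0 0'
python3 go.py '[.4626,.1675,.016]'
python3 - <<'E'
from h import *
a=snap('top','t4')[0]; b=snap('side','s4')[0]
a=cv2.resize(a[180:280,200:360],(480,300)); b=cv2.resize(b[120:220,220:380],(480,300))
cv2.imwrite('pics/c4.png',np.vstack([a,b])[:,:,::-1])
E
```

```text
t: 14.8
position: [0.4601, 0.1683, 0.2343]
ee_rot: [0.138, 0.694, -0.138, 0.693]
wrist_force: [-0.6, 0.2, -0.4]
opening: -0.0001
t: 15.8
position: [0.4615, 0.1679, 0.061]
ee_rot: [0.139, 0.693, -0.138, 0.694]
wrist_force: [0.3, -0.6, -0.3]
opening: -0.0
t 15.8 pos [0.4615 0.1679 0.061 ] axis [ 0.001  0.    -1.   ] shift mm [45.   0.   1.2] open -0.0 F [ 0.33 -0.63 -0.25]
```

View pics/c4.png

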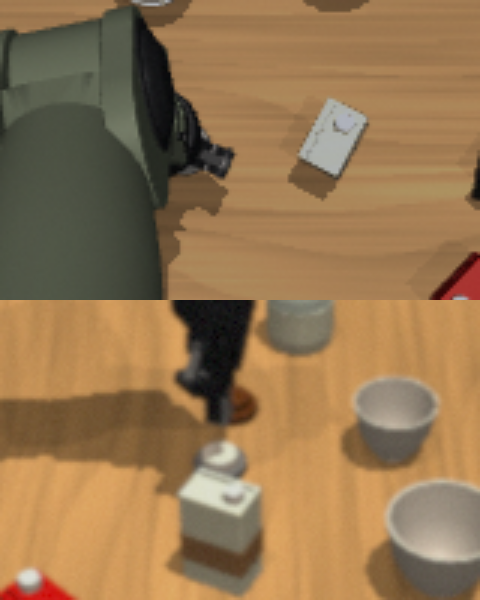

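The fingertips (side crop 218,415) are right above the white button (220,455). Now I press slowly while watching the force.

```bash
python3 -m jog '6 0 0 0 0 0;10 0 0 0 0 0;8 0 1 0 0 0;5 0 0 0 0 0;3 0 0 0 0 0;2 0 0 0 0 0;2 0 0 0 0 0;2 0 0 0 0 0;2 0 0 0 0 0;1 0 0 0 0 0;0 0 0 0 0 0;0 0 0 0 0 0'
python3 -m jog '1 0 0 0 0 0;1 0 0 0 0 0;1 0 0 0 0 0;0 0 0 0 0 0;0 0 0 0 0 0'
```

```text
t: 16.9
position: [0.4618, 0.1677, 0.0195]
ee_rot: [0.138, 0.693, -0.138, 0.694]
wrist_force: [-0.1, -0.8, 2.8]
opening: 0.0001
t: 17.32
position: [0.4618, 0.1677, 0.0163]
ee_rot: [0.138, 0.693, -0.138, 0.694]
wrist_force: [-1.5, 1.3, 3.9]
opening: 0.0002
```

```bash
python3 -m jog '0.5 0 0 0 0 0;0.5 0 0 0 0 0;0 0 0 0 0 0;0 0 0 0 0 0;0 0 0 0 0 0'
python3 -m jog '0.5 0 0 0 0 0;0.5 0 0 0 0 0;0 0 0 0 0 0;0 0 0 0 0 0;0 0 0 0 0 0'
```

```text
t: 17.73
position: [0.4618, 0.1677, 0.0159]
ee_rot: [0.138, 0.693, -0.138, 0.694]
wrist_force: [-1.8, -0.5, 9.8]
opening: 0.0001
t: 18.15
position: [0.4619, 0.1678, 0.0157]
ee_rot: [0.138, 0.693, -0.138, 0.694]
wrist_force: [-5.3, -0.8, 19.1]
opening: -0.0002
```

The button is bottomed: force rose to 19 N at a stalled z of 15.7 mm. Now I release and move up clear.

```bash
python3 -m jog '-4 0 0 0 0 0;-8 0 0 0 0 0;-15 0 0 0 0 0;-20 0 0 0 0 0;-25 0 0 0 0 0;-25 0 0 0 0 0;-25 0 0 0 0 0;-25 0 0 0 0 0;-25 0 0 0 0 0;-20 0 0 0 0 0;-10 0 0 0 0 0;0 10 -10 0 0 0;0 20 -15 0 0 0;0 20 -15 0 0 0;0 20 -15 0 0 0;0 20 -15 0 0 0;0 10 -10 0 0 0;0 0 0 0 0 0;0 0 0 0 0 0;0 0 0 0 0 0'
python3 - <<'E'
from h import *
b,d=snap('side','s5'); snap('top','t5'); P=pts('side',d); z0=np.load('side0.npz'); P0=pts('side',z0['d'])
m=np.zeros((400,640),np.uint8); cv2.circle(m,(293,173),4,1,-1)
print('cap z before/after',np.median(P0[m>0][:,2]),np.median(P[m>0][:,2]))
for k,(u,v,r) in {'small':(363,262,16),'large':(368,200,22),'med':(351,160,16),'cartC':(283,245,24),'cartB':(293,195,18),'mug':(329,338,26),'spoon':(405,220,26)}.items():
    m[:]=0; cv2.circle(m,(u,v),r,1,-1); q=abs(b.astype(int)-z0['im'].astype(int)).max(2)[m>0]; print(k,'px diff med/95',np.percentile(q,[50,95]))
E
```

```text
t: 19.82
position: [0.426, 0.2901, 0.2157]
ee_rot: [0.138, 0.694, -0.139, 0.693]
wrist_force: [0.3, -0.6, 0.5]
opening: -0.0001
cap z before/after 0.01870782880419275 0.01849895293645043
small px diff med/95 [3. 5.]
large px diff med/95 [3. 5.]
med px diff med/95 [3. 6.]
cartC px diff med/95 [3. 6.]
cartB px diff med/95 [3. 6.]
mug px diff med/95 [3. 6.]
spoon px diff med/95 [2. 5.]
```

View pics/s5.png

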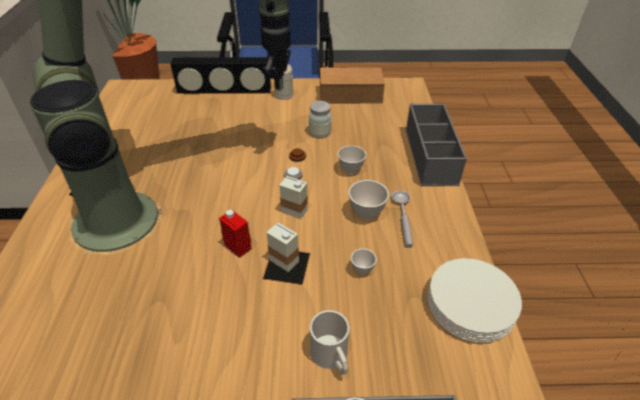

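Nothing has moved, the button at (293,173) is back up, and the arm is clear. I hand in.

```bash
python3 -c "from cell import sign_off;print(sign_off())"
```

```text
the job is handed in; nothing more can be done
None
```

The robot pointed at the smallest bowl, then at the carton on the black coaster, then pressed and released the white call button and moved clear. I handed in at about 20 s on the robot's clock, well under the 61 s limit.

- **Pointing:** with the gripper shut, the fingertips were held still for about 2.5 s at each target. They were about 29 mm above the middle of the bowl's rim and about 30 mm above the carton's flat top.
- **Button:** the fingertips stalled at z = 15.7 mm with 19 N on the wrist, so the cap was fully down. After release its measured height was back to the starting value (18.5 mm against 18.7 mm). Both side-camera readings are 3 mm under the stated 22 mm, which is that camera's height offset.
- **Nothing disturbed:** the side image matches the first one, within noise, at all three bowls, both white cartons, the mug and the spoon. The jar and red carton look unmoved in the same picture, though I did not compare them pixel by pixel. The wrist force showed no contact other than the button press.

The two cameras differed by up to about 4.5 mm on the targets' positions, so I aimed at the average. No check failed.

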